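# Clamp the blank in the drilling fixture

## Task

Clamp the aluminium blank in the blue drilling fixture: push the yellow clamp strap sideways with a finger until it lies over the blank against its stop, and only then push the red cam lever all the way down so that the clamp grips the blank. Push gently, leave the blank lying in its nest, leave the other things on the bench where they are, and finish with the hand clear.

Things in the scene. Friction and masses are not known exactly. Their poses are not given: they have to be found in the camera images.
- fixture: Blue base plate bolted to the bench, 250 x 120 x 16 mm. Origin on the bench under the axis of the strap's pivot post; the plate reaches from -78 to +172 mm along its x, +-60 mm along y; z up. Its +x points from the post to the blank's nest (centre at x = 113 mm), as the strap does when home. The nest's steel rails are 30 mm high above the bench. A brass stop pin 68 mm high stands at x 36, y -20 mm.
- strap (a joint): Swing angle of the yellow clamp strap about the upright pivot post (rad, counter-clockwise from above positive). 0 = home: along the fixture's +x, over the blank, against its stop. It starts at 1.2 to 1.8 and must be pushed clockwise to 0. It moves in a level plane, stays where it is left, and takes 1 to 2 N at the nose.
- strap_nose (a point): Point on the middle of the strap's top face at its nose, 100 mm from the pivot axis, 76 mm above the bench. The black pad hangs below it. The strap is a bar 30 mm wide, its underside 58 mm and its top 76 mm above the bench, reaching 115 mm from the pivot axis on the nose side and 50 mm on the heel side; a hub nut on the pivot rises to 86 mm.
- lever (a joint): Angle of the cam lever (rad): 0 = standing up steeply, 70 degrees above level, leaning away from the nose; 1.22 = fully down, level, pointing away from the nose along the strap's line. It starts at 0 to 0.2, stays where it is left, and takes 4 to 8 N near its end to push down. It has a hard stop at 1.22. It is carried on the strap and swings with it.
- lever_hinge (a point): The lever's level hinge pin on the strap's heel: 42 mm from the pivot axis on the side away from the nose, 88 mm above the bench.
- lever_tip (a point): Outer end of the lever on its centre line, 100 mm from its hinge pin. The red grip covers the outer 50 mm, is 26 mm wide and 14 mm thick.
- pad: Black rubber pad, 20 mm across, on a plunger under the strap's nose. The body's origin is not at the pad: at the start it lies on the pivot axis at bench height. The pad's face is 49 mm above the bench with the lever up and the cam drives it 5 mm down as the lever goes down, 2 mm of it taken up by a spring (about 10 N) once it meets the blank.
- workpiece: Aluminium blank 80 x 60 x 30 mm lying loose in the nest, with four dark drill marks on its top. Origin at the centre of its underside; its top is 46 mm above the bench. To be clamped, not moved.
- spare_blank: Bystander: a second aluminium blank, 80 x 60 x 30 mm, on the bench beside the fixture. Origin at the centre of its underside.
- screwdriver: Bystander: screwdriver lying on the bench.
- bushing: Bystander: brass bushing, 26 mm across and 22 mm high, standing on the fixture's plate. Origin at the centre of its underside.
- oil_bottle: Bystander: amber bottle with red cap, 52 mm across and 130 mm high. Origin at the centre of its underside.
- grease_jar: Bystander: green jar with black cap, 60 mm across and 70 mm high. Origin at the centre of its underside.
- mug: Bystander: white mug, 72 mm across and 85 mm high. Origin at the centre of its underside.
- wrench: Bystander: steel wrench 190 mm long lying on the bench.
Things that resemble listed ones, but are neither listed nor needed, are in the scene too. Leave any pink or turquoise look-alike of the workpiece alone.

How it is judged:
By the outcome, as a careful person would: the job done as asked, in the order asked, and still so for the second after the job is handed in, with the robot touching nothing.
It also fails if it takes over 51 s, if anything falls off the work surface, if the arm or the gripper's body presses on something with over 40 N, if the wrist force passes 120 N, or if a joint passes its speed limit or range.

## Robot

A 6-joint arm with a two-finger parallel gripper is mounted at the origin on the work surface. World frame = base frame: x ahead of the robot, y to its left, z up, the work surface at z = 0. Lengths are in mm, angles in rad, forces in N, time in s.
With the tool pointing down it reaches from about 350 to 775 mm from the base axis. Payload 7.3 kg.
Tool frame: the origin (TCP) lies between the finger pads; the fingertips stand bot.tip_extent ahead of it and the grasp point (between the pads) lies 6 mm ahead of it (bot.tip_extent is the distance from the TCP to the fingertips, in mm); x points along the fingers, y is the direction in which the jaws open and shut, and the axes are right-handed (so a half turn about x gives the same grasp; the last joint's range is limited). The gripper opens to 92 mm and grips with 3 to 60 N. Pads are 19 mm wide; open, the fingers measure 130 mm over their backs; the gripper's body (75 mm by 190 mm) begins 47 mm behind the grasp point.
Start: joints at [-1.412, 0.342, 1.524, -0, 1.275, -0.146], TCP at [157.576, -500.812, 251.741] pointing down, gripper open.
Joint ranges: [-2.53, 2.53], [-0.77, 2.02], [0.04, 2.7], [-1, 4.14], [0.28, 2.66], [-3.11, 3.11]. Speed limits (rad/s): [2.57, 2.57, 3.14, 3.14, 3.14, 3.14].

## Interface

Orientations are given as [roll, pitch, yaw] about the fixed x, y, z axes, in that order (R = Rz(yaw) Ry(pitch) Rx(roll)).
In Python, from plant import bot, capture, workorder gives the robot as it stands. The module is installed in compiled form; this text tells all that it offers.
- The arm moves only by the shell command python3 -m crank 'ROWS'. ROWS is JSON, a list of rows, each an object with "linear": the shift along the tool's x, y, z in cm, a list of three; "delta_rot": the turn, a rotation vector about the tool's x, y, z in degrees, a list of three; "fingers": the opening, from 0 (shut) to 1 (fully open). In form: [{"linear": [x, y, z], "delta_rot": [wx, wy, wz], "fingers": fingers}, ...]. A call has exactly 5 rows; each row shifts and turns the commanded pose from where the row before left it, along the tool's axes as they then stand; what a row does not reach is not made up. A row lasts 1/10 s, in which the tool goes at most 50 mm and 8.59 degrees, less where a joint would pass 70% of its speed; a pose out of reach is approached as far as the arm can. A call with a gripper value outside its range is refused whole. The fingers move at their own pace and stop on an object; the grip force is fixed at half the most. Time passes only in rows, so rows that do not move let the fingers close, or fill a call up. It gives the time, the measured TCP pose, the force and the opening at its end, in the units of the state.
- bot.get_obs(): the state, without advancing time (a new reading comes with each control period).
- capture(name): name is "side" or "top"; returns a dict with "image" (384x512x3 uint8, blue, green, red), "mtx" (3x3 intrinsics, pixels), "dist_coeffs" ([k1, k2, p1, p2, k3] as OpenCV has them; the pictures are not rectified), "pose" (4x4, takes a point from camera to world coordinates). Camera axes: x right, y down, z forward; pixel columns grow to the right and rows downward; lengths in mm; the calibration is good to about 2 mm. A picture is of the moment at which its call begins. There is no depth.
- workorder.close_job(): hands the job in, once; it reports no verdict.
The state is a dict: "time": time; "joint_positions": joint angles; "dq": joint speeds; "tau": joint torques, N m; "tool_pos": TCP position; "tcp_rot": TCP orientation; "contact_force": force on the tool from outside, world axes, zero at the start; "moment": the same for the moment, N m; "grip_width": finger opening in mm.
Only numpy, scipy, OpenCV 4.12 (cv2) and the standard library are available. Lean on these libraries where they do the work, as an engineer would, in place of code of your own. Each camera call takes 0.05 s, during which the arm holds its last target. There are 200 camera calls.

## Working session

There is one attempt and no reset: what is moved stays moved. The work goes in short steps, Python scripts to look and compute and a shell command to move; the robot and the scene stay as the last step left them, time stands still between calls to the robot, and variables do not carry over. Pictures are saved under pics/ and viewed, on a budget of 10 in all, crops included, one or two more only if the job needs it, and the job is handed in when it is done.

```bash
mkdir -p pics; cat > h.py <<'E'
import numpy as np, cv2
from plant import bot, capture, workorder
from scipy.spatial.transform import Rotation as Ro
def ray(c,u,v):
    p=cv2.undistortPoints(np.array([[[u,v]]],float),np.array(c['mtx']),np.array(c['dist_coeffs']))[0,0]
    T=np.array(c['pose']); return T[:3,3],T[:3,:3]@np.array([p[0],p[1],1])
def atz(c,u,v,z):
    o,d=ray(c,u,v); return o+d*(z-o[2])/d[2]
def proj(c,P):
    T=np.linalg.inv(np.array(c['pose'])); 
    return cv2.projectPoints(np.atleast_2d(P).astype(float),cv2.Rodrigues(T[:3,:3])[0],T[:3,3],np.array(c['mtx']),np.array(c['dist_coeffs']))[0][:,0]
E
python3 - <<'E'
from h import *
for n in('top','side'):
    c=capture(n); cv2.imwrite(f'pics/{n}0.png',cv2.resize(c['image'],(800,600),interpolation=cv2.INTER_CUBIC)); np.save(n+'0.npy',c,allow_pickle=True)
    print(n,np.round(c['pose'],3).tolist())
o=bot.get_obs(); print(o,bot.tip_extent)
E
```

```text
top [[-0.018, -0.997, 0.08, 454.113], [-1.0, 0.018, -0.011, -15.387], [0.01, -0.08, -0.997, 1221.313], [0.0, 0.0, 0.0, 1.0]]
side [[-0.977, -0.11, 0.181, 320.967], [-0.212, 0.51, -0.834, 1062.613], [-0.001, -0.853, -0.522, 806.701], [0.0, 0.0, 0.0, 1.0]]
{'time': 0.1, 'joint_positions': array([-1.41198708e+00,  3.42651368e-01,  1.52489397e+00, -7.66025231e-05,
        1.27538866e+00, -1.45990356e-01]), 'dq': array([-5.88994229e-04, -2.17832082e-04, -7.81689918e-04, -6.71900011e-05,
        1.09243899e-03, -2.50406808e-04]), 'tau': array([ 1.56136739e-03, -4.32005060e+01, -2.44694495e+01,  7.19231553e-02,
        5.26040001e-02, -5.42942587e-05]), 'tool_pos': array([ 157.50825413, -500.48323021,  251.12491043]), 'tcp_rot': array([-1.66222812,  1.56945299,  1.78418649]), 'contact_force': array([ 0.14936048, -0.45331921,  0.43862791]), 'moment': array([-0.02862722, -0.02316892,  0.03260703]), 'grip_width': 91.79696529034794} 25.0
```

View pics/top0.png

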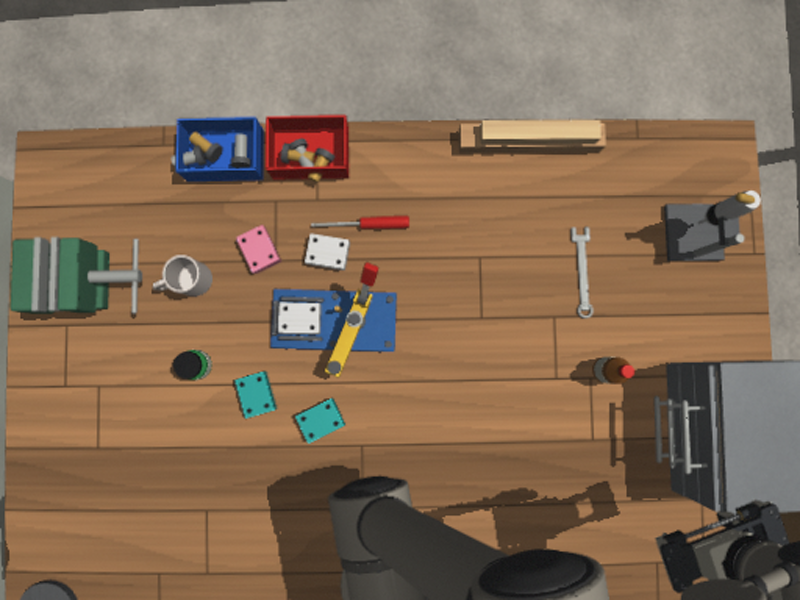

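View pics/side0.png

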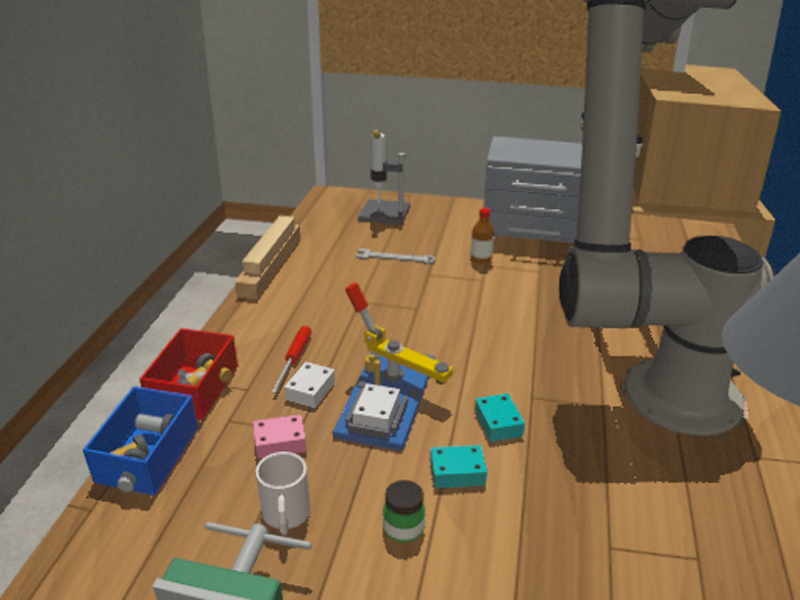

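The top view (800×600) shows the blue fixture around (335,320) and the white blank in its nest at (299,317). The strap hub is at (354,319), its nose at (333,370) pointing at the robot, and the red lever tip at (370,270). White block candidates are (299,317), in the steel rails on the plate, which is the workpiece, and (326,252), loose on the bench, which is the spare. The pink block at (257,249) and the turquoise ones at (254,394) and (319,419) are look-alikes. I'll confirm in one enlarged crop.

```bash
python3 - <<'E'
from h import *
c=np.load('top0.npy',allow_pickle=True).item()
cv2.imwrite('pics/crop1.png',cv2.resize(c['image'][155:255,160:270],None,fx=6,fy=6,interpolation=cv2.INTER_CUBIC))
E
```

```text
(no output)
```

View pics/crop1.png

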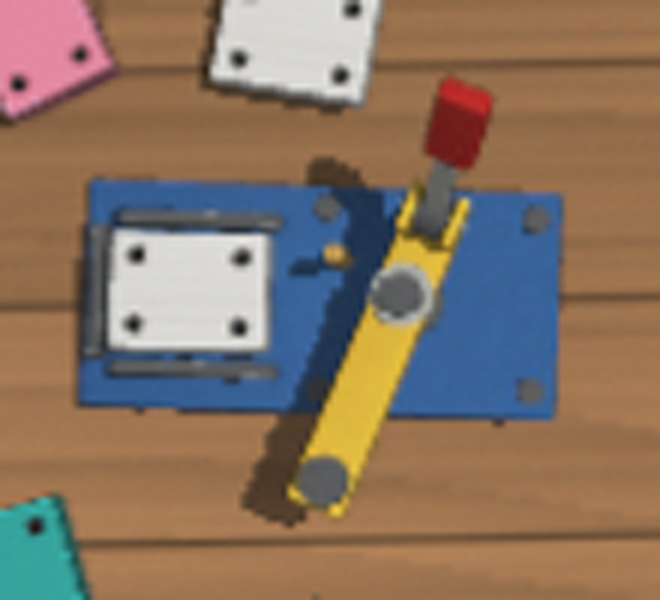

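The crop confirms it: the white blank inside the grey rails on the blue plate at crop (190,290) is the workpiece. The hub is at (401,294), the nose bolt at (323,481), the lever grip's end at about (466,92), and the brass stop pin at (337,255). The bushing isn't visible, so it may be under the strap, and I'll keep the fingers above 60 mm. Next I'll work out the positions.

```bash
python3 - <<'E'
from h import *
c=np.load('top0.npy',allow_pickle=True).item(); s=np.load('side0.npy',allow_pickle=True).item()
f=lambda x,y,z: atz(c,160+(x+.5)/6-.5,155+(y+.5)/6-.5,z)[:2]
K=np.array([f(*p,16) for p in[(92,180),(562,195),(555,418),(80,405)]])
print('corners',K.round(1).tolist(),'len',np.linalg.norm(K[0]-K[1]),np.linalg.norm(K[1]-K[2]))
ex=(K[0]+K[3]-K[1]-K[2]);ex/=np.linalg.norm(ex);ey=np.array([-ex[1],ex[0]])
O=K.mean(0)-47*ex; print('origin',O,'yaw',np.arctan2(ex[1],ex[0]),'ex',ex)
L=lambda p:np.round([(p-O)@ex,(p-O)@ey],1)
hub=f(401,294,86); nose=f(323,481,78);print('hub',hub,L(hub),'nose',nose,L(nose),'ang',np.arctan2(*(L(nose)-0)[::-1]))
print('blank',L(f(190,291,46)),'pin',L(f(337,252,68)))
a=np.arctan2(*(L(nose))[::-1])
ct=lambda l,ang:(lambda e:np.r_[O+(-e)*(42+100*np.cos(np.radians(70)-l)),88+100*np.sin(np.radians(70)-l)])(np.cos(ang)*ex+np.sin(ang)*ey)
for l in(0,.1,.2):
  P=ct(l,a); print(l,P.round(1),((proj(c,P)[0]-[160,155]+.5)*6-.5).round(), (proj(s,P)[0]*800/512).round())
print('jar',atz(c,191*.64,365*.64,70)[:2],'mug',atz(c,182*.64,275*.64,85)[:2],'spare',f(295,30,30))
E
```

```text
corners [[593.6, 232.1], [581.2, -15.5], [464.2, -9.8], [475.3, 238.6]] len 247.91652088204657 117.15791902249254
origin [526.36273023  64.40410535] yaw 1.5236301749732368 ex [0.04714867 0.99888788]
hub [526.09720543  64.87353007] [0.5 0.3] nose [434.63202716 105.17589656] [36.4 93.6] ang 1.1999050379822342
blank [111.4  -0.4] pin [ 34.7 -21. ]
0 [596.   33.5 182. ] [453. 126.] [358. 282.]
0.1 [604.4  29.7 178.1] [462. 109.] [354. 283.]
0.2 [612.4  26.2 173.3] [470.  93.] [350. 284.]
jar [442.21504927 380.43254183] mug [614.76920394 394.32901344] spare [669.04753775 122.74286293]
```

```bash
cat >> h.py <<'E'
O=np.array([526.3,64.6]); yaw=1.524
ex=np.array([np.cos(yaw),np.sin(yaw)]); ey=np.array([-ex[1],ex[0]])
def RT():
    o=bot.get_obs(); return Ro.from_euler('xyz',o['tcp_rot']).as_matrix(),o['tool_pos'],o
def rel(target,ydir=None):
    R,p,o=RT(); print('pos',p.round(1),'y-axis yaw',np.degrees(np.arctan2(R[1,1],R[0,1])).round(1),'down',R[:,0].round(3),'F',o['contact_force'].round(1),'t',o['time'])
    w=0
    if ydir is not None:
        w=np.degrees(np.arctan2(R[1,1],R[0,1])-ydir); w=(w+90)%180-90   # turn about tool x (down)
    print('tool shift cm',(R.T@(np.array(target)-p)/10).round(2),'turn about tool x deg',round(w,1))
E
python3 - <<'E'
from h import *
R,p,o=RT(); print(R.round(3))
a=1.2; e=np.cos(a)*ex+np.sin(a)*ey; n=-np.sin(a)*ex+np.cos(a)*ey
P=O+95*e+(15+19+25)*n
rel(np.r_[P,200],yaw+a); rel(np.r_[P,200],yaw+a+np.pi/2); rel(np.r_[P,87])
E
```

```text
[[-0.     0.3   -0.954]
 [ 0.001 -0.954 -0.3  ]
 [-1.    -0.001 -0.   ]]
pos [ 157.5 -500.5  251.1] y-axis yaw -72.5 down [-0.     0.001 -1.   ] F [ 0.1 -0.5  0.4] t 0.1
tool shift cm [  5.18 -44.68 -41.11] turn about tool x deg -48.6
pos [ 157.5 -500.5  251.1] y-axis yaw -72.5 down [-0.     0.001 -1.   ] F [ 0.1 -0.5  0.4] t 0.1
tool shift cm [  5.18 -44.68 -41.11] turn about tool x deg 41.4
pos [ 157.5 -500.5  251.1] y-axis yaw -72.5 down [-0.     0.001 -1.   ] F [ 0.1 -0.5  0.4] t 0.1
tool shift cm [ 16.48 -44.67 -41.11] turn about tool x deg 0
```

```bash
python3 -m crank '[{"linear":[0,1.2,-3.8],"delta_rot":[0,0,0],"fingers":0},{"linear":[0,1.2,-3.8],"delta_rot":[0,0,0],"fingers":0},{"linear":[0,1.2,-3.8],"delta_rot":[0,0,0],"fingers":0},{"linear":[0,1.2,-3.8],"delta_rot":[0,0,0],"fingers":0},{"linear":[0,1.2,-3.8],"delta_rot":[0,0,0],"fingers":0}]'
python3 -m crank '[{"linear":[0,-3.4,-1.5],"delta_rot":[0,0,0],"fingers":0},{"linear":[0,-3.4,-1.5],"delta_rot":[0,0,0],"fingers":0},{"linear":[0,-3.4,-1.5],"delta_rot":[0,0,0],"fingers":0},{"linear":[0,-3.4,-1.5],"delta_rot":[0,0,0],"fingers":0},{"linear":[0,-3.4,-1.5],"delta_rot":[0,0,0],"fingers":0}]'
python3 -m crank '[{"linear":[0,-3.4,-1.5],"delta_rot":[0,0,0],"fingers":0},{"linear":[0,-3.4,-1.5],"delta_rot":[0,0,0],"fingers":0},{"linear":[0,-3.4,-1.5],"delta_rot":[0,0,0],"fingers":0},{"linear":[0,-3.4,-1.5],"delta_rot":[0,0,0],"fingers":0},{"linear":[0,-3.4,-1.5],"delta_rot":[0,0,0],"fingers":0}]'
python3 - <<'E'
from h import *
a=1.2; e=np.cos(a)*ex+np.sin(a)*ey; n=-np.sin(a)*ex+np.cos(a)*ey
P=O+92*e+(15+9.5+25)*n; print(P)
rel(np.r_[P,200],yaw+a)
E
```

```text
time: 0.6
tool_pos: [358.3, -500.7, 251.3]
tcp_rot: [-1.258, 1.57, 2.189]
contact_force: [-0.0, -0.8, -0.4]
grip_width: 56.5
time: 1.1
tool_pos: [377.2, -314.7, 251.3]
tcp_rot: [-1.236, 1.57, 2.21]
contact_force: [1.3, 0.7, 1.3]
grip_width: 16.5
time: 1.6
tool_pos: [397.6, -130.1, 251.5]
tcp_rot: [-0.846, 1.57, 2.601]
contact_force: [0.6, -0.2, 0.2]
grip_width: 0.3
[422.13047486  56.66526425]
pos [ 397.6 -130.1  251.5] y-axis yaw -72.6 down [-0.  0. -1.] F [ 0.6 -0.2  0.2] t 1.6
tool shift cm [  5.15 -17.08  -7.94] turn about tool x deg -48.6
```

```bash
python3 -m crank '[{"linear":[1,-3.4,-1.6],"delta_rot":[0,0,0],"fingers":0},{"linear":[1,-3.4,-1.6],"delta_rot":[0,0,0],"fingers":0},{"linear":[1,-3.4,-1.6],"delta_rot":[0,0,0],"fingers":0},{"linear":[1,-3.4,-1.6],"delta_rot":[0,0,0],"fingers":0},{"linear":[1,-3.4,-1.6],"delta_rot":[0,0,0],"fingers":0}]'
python3 -m crank '[{"linear":[0,0,0],"delta_rot":[-8,0,0],"fingers":0},{"linear":[0,0,0],"delta_rot":[-8,0,0],"fingers":0},{"linear":[0,0,0],"delta_rot":[-8,0,0],"fingers":0},{"linear":[0,0,0],"delta_rot":[-8,0,0],"fingers":0},{"linear":[0,0,0],"delta_rot":[-8,0,0],"fingers":0}]'
python3 - <<'E'
from h import *
a=1.2; e=np.cos(a)*ex+np.sin(a)*ey; n=-np.sin(a)*ex+np.cos(a)*ey
P=O+92*e+(15+9.5+25)*n
rel(np.r_[P,88],yaw+a); print(RT()[0].round(2))
c=capture('side'); cv2.imwrite('pics/side1.png',cv2.resize(c['image'][100:350,150:450],(800,667),interpolation=cv2.INTER_CUBIC)[:600])
E
```

```text
time: 2.1
tool_pos: [423.0, 56.0, 201.2]
tcp_rot: [0.393, 1.571, -2.444]
contact_force: [0.7, -0.8, 0.2]
grip_width: 0.6
time: 2.6
tool_pos: [422.9, 54.6, 201.4]
tcp_rot: [-0.927, 1.57, -3.06]
contact_force: [0.0, -0.6, -0.9]
grip_width: 0.5
pos [422.9  54.6 201.4] y-axis yaw -32.2 down [-0.001 -0.    -1.   ] F [ 0.  -0.6 -0.9] t 2.6
tool shift cm [11.34 -0.17 -0.14] turn about tool x deg -8.3
[[-0.    0.85 -0.53]
 [-0.   -0.53 -0.85]
 [-1.   -0.    0.  ]]
```

```bash
python3 -m crank '[{"linear":[2.8,0,0],"delta_rot":[-4.2,0,0],"fingers":0},{"linear":[2.8,0,0],"delta_rot":[-4.1,0,0],"fingers":0},{"linear":[2.8,0,0],"delta_rot":[0,0,0],"fingers":0},{"linear":[2.9,0,0],"delta_rot":[0,0,0],"fingers":0},{"linear":[0,0,0],"delta_rot":[0,0,0],"fingers":0}]'
python3 - <<'E'
from h import *
a=1.2; e=np.cos(a)*ex+np.sin(a)*ey; n=-np.sin(a)*ex+np.cos(a)*ey
P=O+92*e+(15+9.5)*n
rel(np.r_[P,88],yaw+a); print(RT()[0].round(2))
c=capture('side'); cv2.imwrite('pics/side1.png',cv2.resize(c['image'][120:308,170:420],(798,600),interpolation=cv2.INTER_CUBIC))
E
```

```text
time: 3.15
tool_pos: [420.8, 54.5, 86.0]
tcp_rot: [-1.183, 1.564, 3.104]
contact_force: [-0.4, 1.0, 1.0]
grip_width: 0.7
pos [420.8  54.5  86. ] y-axis yaw -24.4 down [-0.007  0.    -1.   ] F [-0.4  1.   1. ] t 3.15
tool shift cm [-0.21  0.01 -2.75] turn about tool x deg -0.4
[[-0.01  0.91 -0.41]
 [ 0.   -0.41 -0.91]
 [-1.   -0.01  0.  ]]
```

View pics/side1.png

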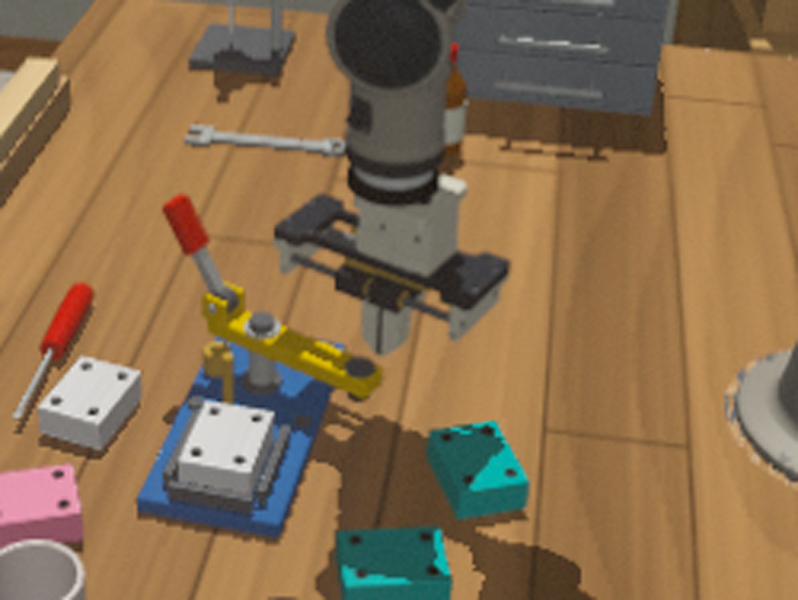

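The fingers are on the CCW side of the strap, at crop (385,340), just behind the nose at (360,375). The lever at (185,220) is clear of the hand. I'll approach and start pushing.

```bash
python3 -m crank '[{"linear":[-0.1,0,-0.6],"delta_rot":[0,0,0],"fingers":0},{"linear":[-0.1,0,-0.6],"delta_rot":[0,0,0],"fingers":0},{"linear":[0,0,-0.6],"delta_rot":[0,0,0],"fingers":0},{"linear":[0,0,-0.5],"delta_rot":[0,0,0],"fingers":0},{"linear":[0,0,-0.3],"delta_rot":[0,0,0],"fingers":0}]'
python3 -m crank '[{"linear":[0,-0.1,-0.5],"delta_rot":[3,0,0],"fingers":0},{"linear":[0,-0.1,-0.5],"delta_rot":[3,0,0],"fingers":0},{"linear":[0,-0.1,-0.5],"delta_rot":[3,0,0],"fingers":0},{"linear":[0,-0.1,-0.5],"delta_rot":[3,0,0],"fingers":0},{"linear":[0,-0.1,-0.5],"delta_rot":[3,0,0],"fingers":0}]'
python3 - <<'E'
from h import *
R,p,o=RT(); q=p[:2]-O; ang=np.arctan2(-R[1,1],-R[0,1])-yaw; e=np.cos(ang)*ex+np.sin(ang)*ey; n=-np.sin(ang)*ex+np.cos(ang)*ey
print('tool ang',ang,'r',q@e,'off',q@n,p.round(1),o['contact_force'].round(1),o['time'])
c=capture('top'); cv2.imwrite('pics/top1.png',cv2.resize(c['image'][155:255,160:270],None,fx=6,fy=6,interpolation=cv2.INTER_CUBIC))
E
```

```text
time: 3.7
tool_pos: [434.3, 78.8, 91.2]
tcp_rot: [1.806, 1.57, -0.187]
contact_force: [-0.3, -1.6, 0.2]
grip_width: 0.7
time: 4.2
tool_pos: [441.4, 102.5, 90.6]
tcp_rot: [-0.667, 1.569, -2.925]
contact_force: [-1.8, -0.1, 0.6]
grip_width: 0.3
tool ang 0.9308687781076044 r 89.66849062028498 off 24.519315109806907 [441.4 102.5  90.6] [-1.8 -0.1  0.6] 4.2
```

View pics/top1.png

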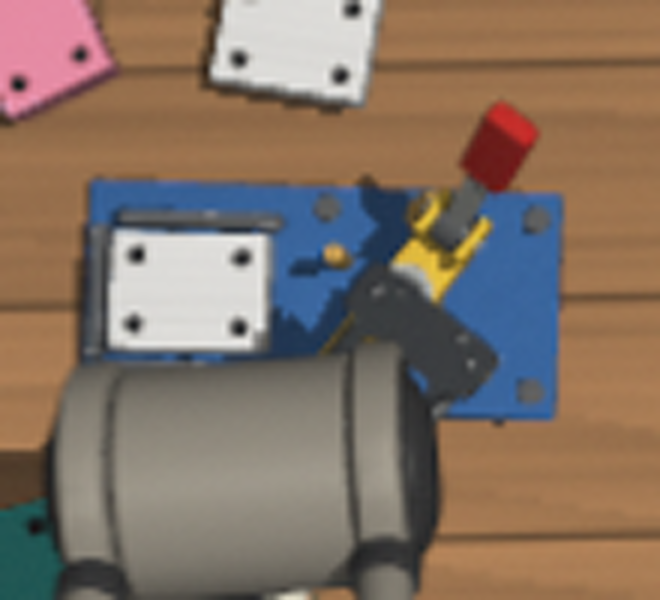

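The strap is swinging with the finger: the heel and lever have turned to crop (500,140) and the nest is untouched. A brass bushing now shows at (425,208), well below finger height. I'll continue.

```bash
python3 -m crank '[{"linear":[0.1,-0.13,-0.64],"delta_rot":[4,0,0],"fingers":0},{"linear":[0.1,-0.13,-0.64],"delta_rot":[4,0,0],"fingers":0},{"linear":[0,-0.13,-0.64],"delta_rot":[4,0,0],"fingers":0},{"linear":[0,-0.13,-0.64],"delta_rot":[4,0,0],"fingers":0},{"linear":[0,-0.13,-0.64],"delta_rot":[4,0,0],"fingers":0}]'
python3 -m crank '[{"linear":[0,-0.13,-0.64],"delta_rot":[4,0,0],"fingers":0},{"linear":[0,-0.13,-0.64],"delta_rot":[4,0,0],"fingers":0},{"linear":[0,-0.13,-0.64],"delta_rot":[4,0,0],"fingers":0},{"linear":[0,-0.13,-0.64],"delta_rot":[4,0,0],"fingers":0},{"linear":[0,-0.13,-0.64],"delta_rot":[4,0,0],"fingers":0}]'
cat >> h.py <<'E'
def st():
    R,p,o=RT(); q=p[:2]-O; ang=np.arctan2(-R[1,1],-R[0,1])-yaw; e=np.cos(ang)*ex+np.sin(ang)*ey; n=-np.sin(ang)*ex+np.cos(ang)*ey
    print('tool ang',round(ang,3),'r',q@e,'off',q@n,'loc',q@ex,q@ey,p.round(1),o['contact_force'].round(1),o['time'])
E
python3 -c "from h import *;st()"
```

```text
time: 4.75
tool_pos: [460.2, 128.8, 88.4]
tcp_rot: [-0.396, 1.568, -3.002]
contact_force: [-2.1, -0.1, 0.4]
grip_width: 0.2
time: 5.25
tool_pos: [487.0, 147.3, 88.4]
tcp_rot: [-0.173, 1.568, -3.128]
contact_force: [-2.9, 1.1, 0.5]
grip_width: 0.6
tool ang 0.233 r 88.49123996319862 off 23.282884861157385 loc 80.72567604917027 43.08314640421159 [487.  147.3  88.4] [-2.9  1.1  0.5] 5.25
```

```bash
python3 -m crank '[{"linear":[0,-0.05,-0.32],"delta_rot":[2,0,0],"fingers":0},{"linear":[0,-0.05,-0.32],"delta_rot":[2,0,0],"fingers":0},{"linear":[0,-0.05,-0.32],"delta_rot":[2,0,0],"fingers":0},{"linear":[0,-0.05,-0.32],"delta_rot":[2,0,0],"fingers":0},{"linear":[0,-0.05,-0.32],"delta_rot":[2,0,0],"fingers":0}]'
python3 -m crank '[{"linear":[0,0,-0.15],"delta_rot":[1,0,0],"fingers":0},{"linear":[0,0,-0.1],"delta_rot":[0.6,0,0],"fingers":0},{"linear":[0,0,-0.1],"delta_rot":[0.5,0,0],"fingers":0},{"linear":[0,0,0],"delta_rot":[0,0,0],"fingers":0},{"linear":[0,0,0],"delta_rot":[0,0,0],"fingers":0}]'
python3 -c "from h import *;st()"
```

```text
time: 5.75
tool_pos: [502.8, 151.6, 88.4]
tcp_rot: [-0.09, 1.569, 3.064]
contact_force: [-1.6, 1.7, -0.1]
grip_width: 0.6
time: 6.25
tool_pos: [504.9, 151.7, 88.4]
tcp_rot: [-0.047, 1.566, 3.072]
contact_force: [-7.7, 2.2, 4.2]
grip_width: 0.2
tool ang 0.024 r 86.61184843393775 off 23.391444987410047 loc 86.0198650491772 25.482441104881985 [504.9 151.7  88.4] [-7.7  2.2  4.2] 6.25
```

```bash
python3 -m crank '[{"linear":[0,0,-0.05],"delta_rot":[0,0,0],"fingers":0},{"linear":[0,0,-0.05],"delta_rot":[0,0,0],"fingers":0},{"linear":[0,0,0],"delta_rot":[0,0,0],"fingers":0},{"linear":[0,0,0],"delta_rot":[0,0,0],"fingers":0},{"linear":[0,0,0],"delta_rot":[0,0,0],"fingers":0}]'
python3 -c "from h import *;st()"
```

```text
time: 6.75
tool_pos: [505.0, 151.7, 88.3]
tcp_rot: [-0.012, 1.564, 3.107]
contact_force: [-11.1, 4.0, 6.4]
grip_width: 0.5
tool ang 0.024 r 86.64692307900276 off 23.292532956622864 loc 86.05573803957355 25.389787731650614 [505.  151.7  88.3] [-11.1   4.    6.4] 6.75
```

The strap is against its stop: the force rose to 11 N with no movement and the tool angle is about 0. I'll back off and lift.

```bash
python3 -m crank '[{"linear":[0,0,0.5],"delta_rot":[0,0,0],"fingers":0},{"linear":[0,0,1],"delta_rot":[0,0,0],"fingers":0},{"linear":[0,0,1.5],"delta_rot":[0,0,0],"fingers":0},{"linear":[-3,0,0],"delta_rot":[0,0,0],"fingers":0},{"linear":[-4,0,0],"delta_rot":[0,0,0],"fingers":0}]'
python3 -m crank '[{"linear":[-4,0,0],"delta_rot":[0,0,0],"fingers":0},{"linear":[0,2,-1.5],"delta_rot":[1.4,0,0],"fingers":0},{"linear":[0,2,-1.5],"delta_rot":[0,0,0],"fingers":0},{"linear":[0,2,-1.5],"delta_rot":[0,0,0],"fingers":0},{"linear":[0,0,0],"delta_rot":[0,0,0],"fingers":0}]'
python3 - <<'E'
from h import *
st()
for n in('top','side'):
    c=capture(n); np.save(n+'2.npy',c,allow_pickle=True)
    cr=c['image'][155:255,160:270] if n=='top' else c['image'][140:290,190:330]
    cv2.imwrite(f'pics/{n}2.png',cv2.resize(cr,None,fx=4,fy=4,interpolation=cv2.INTER_CUBIC))
a=cv2.imread('pics/top2.png');b=cv2.imread('pics/side2.png')
b=cv2.resize(b,(360,400));cv2.imwrite('pics/both2.png',np.hstack([a,b]))
s=np.load('side2.npy',allow_pickle=True).item()
for d in(80,70,64,60,50):
    t=np.radians(d); P=np.r_[O-ex*(42+100*np.cos(t)),88+100*np.sin(t)]
    q=(proj(s,P)[0]-[190,140]); print('tip',d,(q*[360/140,400/150]+[440,0]).round())
R,p,o=RT()
for d in(66,60,50,40,30,20,10,0,-2):
    t=np.radians(d); x=-42-82*np.cos(t)+7*np.sin(t)+19; z=88+82*np.sin(t)+7*np.cos(t)+25
    print(d,'loc x',round(x,1),'z',round(z,1),'tool cm from here',(R.T@(np.r_[O+x*ex,z]-p)/10).round(2))
E
```

```text
time: 7.25
tool_pos: [476.3, 151.5, 158.0]
tcp_rot: [0.281, 1.567, -2.884]
contact_force: [0.6, 1.0, -0.2]
grip_width: 0.3
time: 7.75
tool_pos: [521.9, 87.9, 198.8]
tcp_rot: [2.723, 1.569, -0.468]
contact_force: [-0.3, 1.0, -0.1]
grip_width: 0.4
tool ang -0.003 r 23.096314305731017 off 5.566310146193496 loc 23.11479589688881 5.489057642064263 [521.9  87.9 198.8] [-0.3  1.  -0.1] 7.75
tip 80 [612.  99.]
tip 70 [616.  95.]
tip 64 [618.  94.]
tip 60 [619.  94.]
tip 50 [622.  95.]
66 loc x -50.0 z 190.8 tool cm from here [ 0.78  7.5  -0.73]
60 loc x -57.9 z 187.5 tool cm from here [ 1.1   8.29 -0.73]
50 loc x -70.3 z 180.3 tool cm from here [ 1.82  9.54 -0.74]
40 loc x -81.3 z 171.1 tool cm from here [ 2.74 10.63 -0.74]
30 loc x -90.5 z 160.1 tool cm from here [ 3.85 11.55 -0.74]
20 loc x -97.7 z 147.6 tool cm from here [ 5.09 12.27 -0.74]
10 loc x -102.5 z 134.1 tool cm from here [ 6.44 12.75 -0.74]
0 loc x -105.0 z 120.0 tool cm from here [ 7.85 13.   -0.75]
-2 loc x -105.2 z 117.1 tool cm from here [ 8.14 13.02 -0.75]
```

View pics/both2.png

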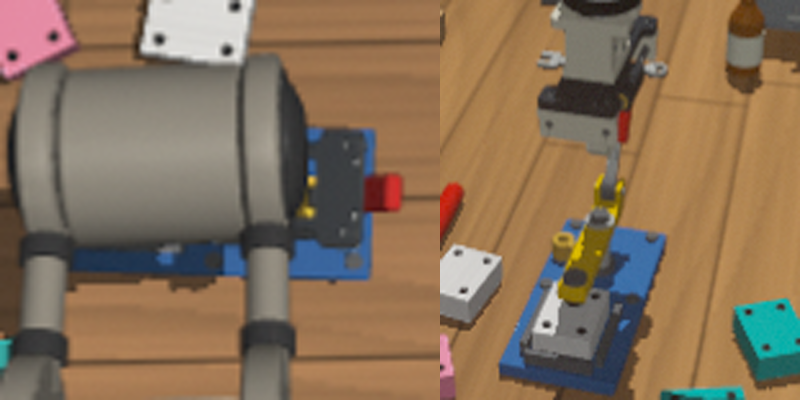

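The strap now lies over the blank (side half, nose at (575,285)), with the bushing and blank in place and the lever still up behind the hand. Now I'll push the lever along its arc.

```bash
python3 -m crank '[{"linear":[0.16,1.9,-0.18],"delta_rot":[0,0,0],"fingers":0},{"linear":[0.16,1.9,-0.18],"delta_rot":[0,0,0],"fingers":0},{"linear":[0.16,1.9,-0.18],"delta_rot":[0,0,0],"fingers":0},{"linear":[0.15,0.9,-0.1],"delta_rot":[0,0,0],"fingers":0},{"linear":[0.15,0.9,-0.1],"delta_rot":[0,0,0],"fingers":0}]'
python3 -m crank '[{"linear":[0.16,0.4,0],"delta_rot":[0,0,0],"fingers":0},{"linear":[0.16,0.4,0],"delta_rot":[0,0,0],"fingers":0},{"linear":[0.24,0.42,0],"delta_rot":[0,0,0],"fingers":0},{"linear":[0.24,0.42,0],"delta_rot":[0,0,0],"fingers":0},{"linear":[0.24,0.42,0],"delta_rot":[0,0,0],"fingers":0}]'
python3 - <<'E'
from h import *
st()
c=capture('side'); cv2.imwrite('pics/side3.png',cv2.resize(c['image'][120:290,180:340],None,fx=3.5,fy=3.5,interpolation=cv2.INTER_CUBIC))
E
```

```text
time: 8.35
tool_pos: [524.0, 15.2, 190.8]
tcp_rot: [-0.946, 1.571, 2.149]
contact_force: [0.1, 0.3, -0.4]
grip_width: 0.3
time: 8.85
tool_pos: [523.4, -5.6, 180.4]
tcp_rot: [-1.799, 1.571, 1.295]
contact_force: [0.1, 0.8, 0.4]
grip_width: 0.1
tool ang -0.001 r -70.27701361802526 off -0.4405328705965628 loc -70.27730465081852 -0.3913608235712339 [523.4  -5.6 180.4] [0.1 0.8 0.4] 8.85
```

View pics/side3.png

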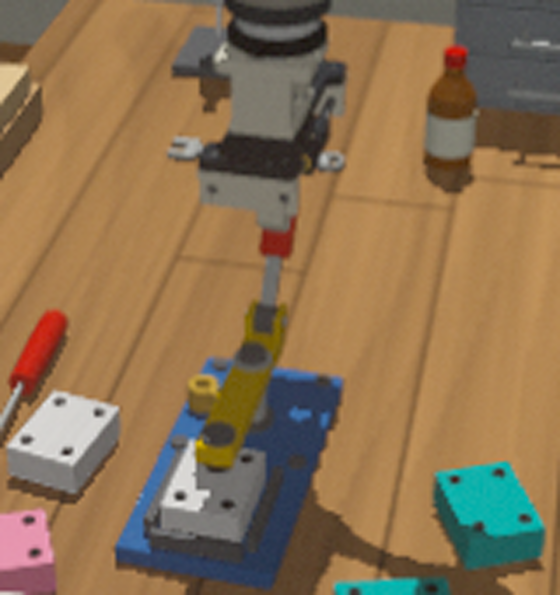

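The fingers are on the nose side of the red grip at (278,235), and no force shows yet. I'll continue along the arc and watch the force.

```bash
python3 -m crank '[{"linear":[0.46,0.54,0],"delta_rot":[0,0,0],"fingers":0},{"linear":[0.46,0.54,0],"delta_rot":[0,0,0],"fingers":0},{"linear":[0.37,0.3,0],"delta_rot":[0,0,0],"fingers":0},{"linear":[0.37,0.3,0],"delta_rot":[0,0,0],"fingers":0},{"linear":[0.37,0.3,0],"delta_rot":[0,0,0],"fingers":0}]'
python3 - <<'E'
from h import *
st()
c=capture('top'); cv2.imwrite('pics/top3.png',cv2.resize(c['image'][165:235,180:290],None,fx=5,fy=5,interpolation=cv2.INTER_CUBIC))
E
```

```text
time: 9.4
tool_pos: [522.6, -25.8, 160.1]
tcp_rot: [2.717, 1.57, -0.472]
contact_force: [0.2, -0.2, 4.4]
grip_width: 0.4
tool ang -0.001 r -90.43324090572257 off -0.6450611008505925 loc -90.43385159794285 -0.5528559464579433 [522.6 -25.8 160.1] [ 0.2 -0.2  4.4] 9.4
```

View pics/top3.png

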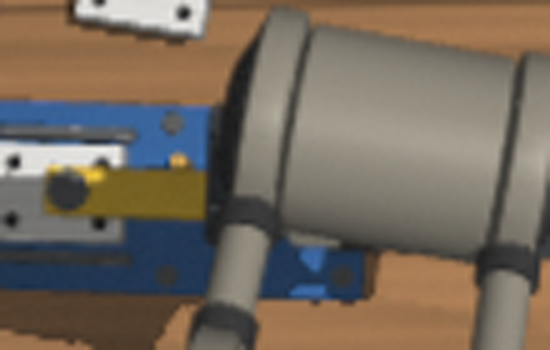

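Contact has begun (Fz 4.4 N). The strap stays against the pin at crop (180,160), and the blank is in its nest. I'll continue down.

```bash
python3 -m crank '[{"linear":[0.62,0.36,0],"delta_rot":[0,0,0],"fingers":0},{"linear":[0.62,0.36,0],"delta_rot":[0,0,0],"fingers":0},{"linear":[0.45,0.16,0],"delta_rot":[0,0,0],"fingers":0},{"linear":[0.45,0.16,0],"delta_rot":[0,0,0],"fingers":0},{"linear":[0.45,0.16,0],"delta_rot":[0,0,0],"fingers":0}]'
python3 -m crank '[{"linear":[0.4,0.1,0],"delta_rot":[0,0,0],"fingers":0},{"linear":[0.4,0.1,0],"delta_rot":[0,0,0],"fingers":0},{"linear":[0.3,0,0],"delta_rot":[0,0,0],"fingers":0},{"linear":[0.1,0,0],"delta_rot":[0,0,0],"fingers":0},{"linear":[0,0,0],"delta_rot":[0,0,0],"fingers":0}]'
python3 -c "from h import *;st()"
```

```text
time: 9.95
tool_pos: [522.0, -37.7, 134.0]
tcp_rot: [1.935, 1.57, -1.254]
contact_force: [0.4, -1.2, 3.9]
grip_width: 0.5
time: 10.45
tool_pos: [521.6, -39.2, 121.9]
tcp_rot: [-0.451, 1.57, 2.643]
contact_force: [0.4, -0.1, 0.6]
grip_width: 0.6
tool ang -0.001 r -103.86953483395136 off -0.23265093964584507 loc -103.86972351338892 -0.12218974301333126 [521.6 -39.2 121.9] [ 0.4 -0.1  0.6] 10.45
```

```bash
python3 -m crank '[{"linear":[0.1,0,0],"delta_rot":[0,0,0],"fingers":0},{"linear":[0.1,0,0],"delta_rot":[0,0,0],"fingers":0},{"linear":[0.1,0,0],"delta_rot":[0,0,0],"fingers":0},{"linear":[0,0,0],"delta_rot":[0,0,0],"fingers":0},{"linear":[0,0,0],"delta_rot":[0,0,0],"fingers":0}]'
python3 - <<'E'
from h import *
st()
c=capture('side'); cv2.imwrite('pics/side4.png',cv2.resize(c['image'][140:290,180:340],None,fx=3.5,fy=3.5,interpolation=cv2.INTER_CUBIC))
E
```

```text
time: 10.95
tool_pos: [521.8, -39.3, 120.0]
tcp_rot: [2.752, 1.57, -0.437]
contact_force: [-3.8, -1.1, 10.0]
grip_width: 0.5
tool ang -0.001 r -103.99778707392203 off -0.4149125694984819 loc -103.9980812191949 -0.33312375911680947 [521.8 -39.3 120. ] [-3.8 -1.1 10. ] 10.95
```

View pics/side4.png

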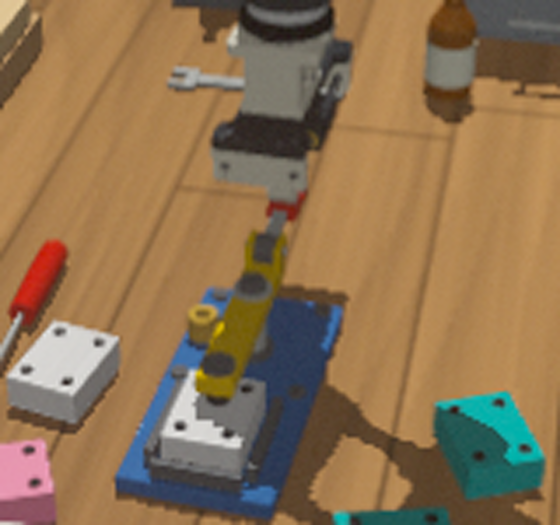

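The lever looks level, and the TCP sits at 120.0 mm, exactly where a fully down lever should put it, with 10 N on it. One more small push will confirm the hard stop.

```bash
python3 -m crank '[{"linear":[0.1,0,0],"delta_rot":[0,0,0],"fingers":0},{"linear":[0.1,0,0],"delta_rot":[0,0,0],"fingers":0},{"linear":[0,0,0],"delta_rot":[0,0,0],"fingers":0},{"linear":[0,0,0],"delta_rot":[0,0,0],"fingers":0},{"linear":[0,0,0],"delta_rot":[0,0,0],"fingers":0}]'
python3 -c "from h import *;st()"
```

```text
time: 11.5
tool_pos: [522.6, -39.4, 119.7]
tcp_rot: [2.969, 1.567, -0.22]
contact_force: [-4.7, 0.1, 22.1]
grip_width: 0.3
tool ang -0.001 r -104.07378283209674 off -1.2650961138635786 loc -104.0746517758849 -1.1914692140565377 [522.6 -39.4 119.7] [-4.7  0.1 22.1] 11.5
```

The force rose 12 N over 0.3 mm, so this is the hard stop. Now I'll retreat up and away.

```bash
python3 -m crank '[{"linear":[-0.5,0,0],"delta_rot":[0,0,0],"fingers":0},{"linear":[-2.5,0,0],"delta_rot":[0,0,0],"fingers":0},{"linear":[-3,0,0],"delta_rot":[0,0,0],"fingers":0},{"linear":[-4,0,0],"delta_rot":[0,0,0],"fingers":0},{"linear":[-4,0,0],"delta_rot":[0,0,0],"fingers":0}]'
python3 -m crank '[{"linear":[0,4,0],"delta_rot":[0,0,0],"fingers":0},{"linear":[0,4,0],"delta_rot":[0,0,0],"fingers":0},{"linear":[0,4,0],"delta_rot":[0,0,0],"fingers":0},{"linear":[0,4,0],"delta_rot":[0,0,0],"fingers":0},{"linear":[0,4,0],"delta_rot":[0,0,0],"fingers":0}]'
python3 -m crank '[{"linear":[0,4,0],"delta_rot":[0,0,0],"fingers":0},{"linear":[0,2,0],"delta_rot":[0,0,0],"fingers":0},{"linear":[0,0,0],"delta_rot":[0,0,0],"fingers":0},{"linear":[0,0,0],"delta_rot":[0,0,0],"fingers":0},{"linear":[0,0,0],"delta_rot":[0,0,0],"fingers":0}]'
python3 - <<'E'
from h import *
st()
c=capture('top'); s=capture('side')
a=cv2.resize(c['image'][155:255,160:270],(440,400),interpolation=cv2.INTER_CUBIC)
b=cv2.resize(s['image'][155:295,190:316],(360,400),interpolation=cv2.INTER_CUBIC)
cv2.imwrite('pics/final.png',np.hstack([a,b]))
c0=np.load('top0.npy',allow_pickle=True).item(); cv2.imwrite('pics/d.png',cv2.absdiff(c['image'],c0['image']))
tip=np.r_[O-142*ex,88]; nose=np.r_[O+100*ex,78]
for P in(tip,nose): print((proj(c,P)[0]-[160,155])*4, (proj(s,P)[0]-[190,155])*[360/126,400/140]+[440,0])
E
```

```text
time: 12.0
tool_pos: [521.2, -38.8, 257.9]
tcp_rot: [-0.421, 1.568, 2.673]
contact_force: [0.4, -0.2, 0.5]
grip_width: 0.7
time: 12.5
tool_pos: [511.9, -240.2, 256.7]
tcp_rot: [-0.99, 1.569, 2.104]
contact_force: [0.7, 0.4, 0.8]
grip_width: 0.6
time: 13.0
tool_pos: [509.6, -297.5, 257.2]
tcp_rot: [-1.184, 1.57, 1.912]
contact_force: [0.8, -0.1, -0.7]
grip_width: 0.6
tool ang 0.0 r -362.45912480374574 off -0.1251434609352798 loc -362.4590207102041 -0.3018611981557302 [ 509.6 -297.5  257.2] [ 0.8 -0.1 -0.7] 13.0
[457.70394115 199.44929194] [648.98499144 106.12733186]
[133.01546482 190.80482117] [587.71398685 251.81186956]
```

View pics/final.png

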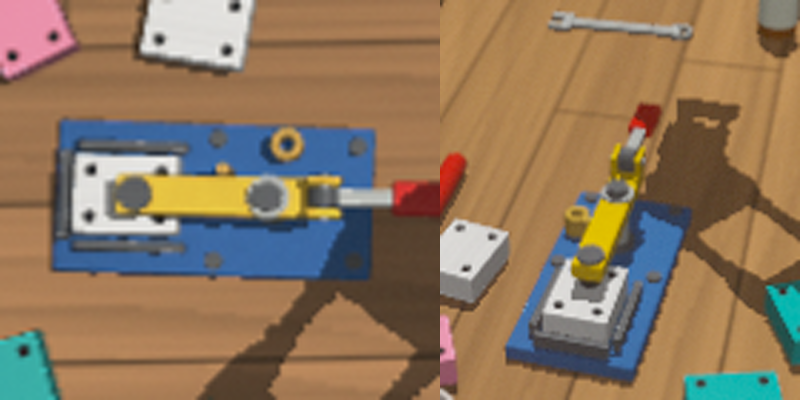

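The final view agrees with the model. The nose bolt is at (133,192) against a predicted (133,191), and the lever tip in the side half is at about (650,107) against (649,106) for fully down. The blank is in its nest, and the bushing and neighbouring blocks are undisturbed. I'm handing in.

```bash
python3 -c "from h import *;print(workorder.close_job())"
```

```text
the job is handed in; nothing more can be done
None
```

The blank is clamped and the job is handed in after about 13 s of the 51 s allowed.

- **Strap:** I swung it about 1.2 rad clockwise with the closed fingers until it met its stop. The force rose to about 11 N along x (13 N overall) with no further movement.
- **Lever:** Only then did I push the lever down along its arc to its hard stop. The force climbed from 10 N to 22 N over the last 0.3 mm, at the height expected for a level lever.
- **Final check:** After the hand was clear, the last pictures put the strap nose and lever tip within about 2 picture pixels of where "home" and "fully down" should be. The blank was in its nest, and the bushing and nearby blocks looked undisturbed.
- **Not checked:** I did not measure the pad's grip on the blank directly. The mug, jar and screwdriver were not re-measured at the end, but the hand never went near them.

No check failed or disagreed.

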